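Close the equipment cradle by one hole

ROBOT

A 7-joint arm with a two-finger parallel gripper is mounted at the origin on the work surface. World frame = base frame: x ahead of the robot, y to its left, z up, the work surface at z = 0. Lengths are in m, angles in rad, forces in N, time in s.
With the tool pointing down it reaches from about 0.4 to 0.85 m from the base axis. Payload 10.4 kg.
Tool frame: the origin (TCP) lies between the finger pads; the fingertips stand ahead of it and the grasp point (between the pads) lies 5 mm behind it (manip.tip_extent is the z of the fingertips in the tool frame, in m); z points along the fingers, y is the line along which they close (so a half turn about z gives the same grasp; the last joint's range is limited). The gripper opens to 85 mm and grips with 20 to 120 N. Pads are 22 mm wide; open, the fingers measure 114 mm over their backs; the gripper's body (76 mm by 85 mm) begins 54 mm behind the grasp point. The pads swing forward as they close: fully open they stand 13 mm farther back than shut.
Start: joints at [1.174, 0.332, -0.065, 1.46, 0.022, 1.35, -0.088], TCP at [0.228, -0.582, 0.245] pointing down, gripper open.
Joint ranges: [-2.6, 2.6], [-0.5, 2.12], [-1.47, 1.34], [0.16, 2.42], [-1.27, 4.41], [0.06, 2.06], [-2.6, 2.6]. Speed limits (rad/s): [2.22, 2.22, 2.79, 2.79, 3.14, 3.14, 3.14].

INTERFACE

Orientations are given as a unit quaternion [x, y, z, w].
In Python, from workcell import status, viewer, manip gives the robot as it stands.
- The arm moves only by the tool play_rows, never from a script. Its argument "plan" is one flat list of numbers, 7 for each row, row after row: the turn, a rotation vector about the tool's x, y, z in degrees, then the shift along the tool's x, y, z in m, then the opening, from 0 (shut) to 1 (fully open). In form: [ax, ay, az, dx, dy, dz, grip, ax, ay, az, dx, dy, dz, grip, ...]. A call has 1 to 20 rows; each row is the pose to reach, as a shift and turn from the pose commanded when the call began, along the tool's axes at that moment; what a row does not reach only later rows make up. A row lasts 1/8 s, in which the tool goes at most 62.5 mm and 10.7 degrees, less where a joint would pass 70% of its speed; a pose out of reach is approached as far as the arm can. A call with a gripper value outside its range is refused whole. The fingers move at their own pace and stop on an object; "squeeze" is the grip in N (left out, the last holds). Time passes only in rows, so rows that repeat a pose let the fingers close. It gives the time, the measured TCP pose, the force, the opening and the grip force at its end, in the units of the state.
- status.get_obs(): the state, without advancing time (a new reading comes with each control period).
- viewer.camera(name): name is "side" or "top" or "wrist"; returns the picture (480x640x3 uint8, red, green, blue); there is no depth.
- viewer.camera_model(name): a dict with "fx", "fy", "cx", "cy" (pixels), "R" (3x3) and "t" (3): a world point X has camera coordinates R X + t. Camera axes: x right, y down, z forward; pixel columns grow to the right and rows downward; lengths in m; the calibration is good to about 2 mm. A picture is of the moment at which its call begins: read the wrist's pose just before it. camera_model takes no time and is no camera call; for the wrist camera it gives the pose at the moment of the call.
- manip.hand_in(): hands the job in; it is judged then, once.
The state is a dict: "clock": time; "joint_pos": joint angles; "joint_velocities": joint speeds; "tau": joint torques, N m; "position": TCP position; "ee_rot": TCP orientation; "ft_force": force on the tool from outside, world axes, zero at the start; "torque": the same for the moment, N m; "grip_width": opening from 0.0 (shut) to 1.0 (fully open); "grasp_force": force on a finger pad.
Only numpy, scipy, OpenCV 4.12 (cv2) and the standard library are available. Lean on these libraries where they do the work, as an engineer would, in place of code of your own. Each camera call takes 0.05 s, during which the arm holds its last target. There are 200 camera calls.

TASK

The cradle round the modem and the drive enclosure stands one hole too wide. Squeeze the orange spring button on its front bar flush, then slide the dark sleeve with the loose cheek farther in over the bright tube and feel, without forcing it, for the point where the button clicks out through the next hole; then tug the sleeve lightly back to make sure that it has locked, and let go. Leave the modem, the enclosure, the spare drive and the screwdriver undisturbed.

Things in the scene. Friction and masses are not known exactly. Their poses are not given: they have to be found in the camera images.
- cradle: Grey cradle fixed to the bench: two upright cheeks joined by two level square telescoping bars. Origin on the bench straight below the button; x runs along the bars from the loose to the fixed cheek (closing direction), y from the front bar to the devices, z up. Front bar's axis at y = 0, z = 55 mm; device fronts about 95 mm from it. Fixed cheek at x = 104 mm. Cheeks up to 123 mm high.
- closing (a joint): How far the loose half has slid in along the cradle's x, m: 0 at the start, button in the present hole; 0.032 to 0.048 (differs from cradle to cradle) with it in the next; a third hole lies farther on. Friction 2 to 5 N. A hole is 11.5 mm wide, the button 10 mm, its clip floats 1.5 mm either way along the bar: a locked sleeve has some 4 mm of play before it stops hard.
- press (a joint): How far the button is pushed in, m: 0 fully out, 5.5 mm proud of the sleeve; 0.0055 flush; 0.006 to 0.0075 riding inside the sleeve between holes. Its spring pushes back with 3 to 5 N. Domed: held flush, it is pushed under by the hole's edge when the sleeve is shoved on with 5 to 15 N; not pressed, it locks the sleeve.
- button_tip (a point): Tip of the orange domed button, 10 mm across, on the side of the front bar, 55 mm above the bench. It points level along the cradle's -y (away from the devices) and sits on a spring clip in the bar's fixed, bright 22.5 mm inner tube. A white line across the top of the sleeve marks each of the three holes.
- grip (a point): Point on the axis of the front bar's dark sleeve at the present hole, 55 mm above the bench; moves with the sleeve. The sleeve is 28 mm square, reaches 18 mm past this point along the cradle's +x and 143 mm back to the loose cheek. Fingers closed on it here from above, across the cradle's y, press the button flush and hold the sleeve at once.
- button: The orange button as a body, carried by its clip; button_tip marks its tip. Its origin starts at the cradle's origin.
- sleeve: The loose half, one piece of 0.7 kg: dark sleeves of both bars and the loose cheek. Axes as the cradle's; its origin starts at the cradle's origin and moves along the cradle's x. A light tug that proves the lock is felt as 5 to 15 N at the button, after the play is taken up. The edge of the next hole that then meets the button is called drilling_c1.
- nas: Two-bay network drive enclosure, grey, 109 mm wide (along the bars), 226 deep, 172 high, about 2 kg, standing loose on rubber feet in the cradle next to the fixed cheek; origin under its centre.
- modem: Black upright modem, 60 mm wide (along the bars), 150 deep, 206 high, about 0.6 kg, standing loose between the enclosure and the loose cheek; origin under its centre. Closed by one hole, the cheek stands 5 to 25 mm off it.
- drive: Spare hard drive in its tray, flat metal box 166 x 112 x 30 mm, 0.7 kg, lying loose on the bench; origin under its centre.
- driver: Screwdriver with a yellow handle, 190 mm long, lying loose on the bench; origin under its middle.
There are look-alikes about, which are no part of the job. Of the things that look like the modem, take the one that is farthest to the robot's right at the start.

How it is judged:
On the way, in this order (a step that is already met when the one before it is completed fails the run):
1. the button is pressed and the sleeve is slid off its present hole (value of joint closing above 0.008 m and value of joint press above 0.005 m), for 0.05 s.
2. the button has come out through the next hole (value of joint closing between 0.028 and 0.052 m and value of joint press below 0.002 m), for 0.1 s.
3. the sleeve is tugged lightly back against the button (more than 4 N) (contact force between drilling_c1 and button above 4 N), for 0.05 s.
At the end, for the whole second after the job is handed in: The sleeve rests locked in the next hole (closed by 28 to 52 mm) with the button out through it (pressed less than 2 mm), released and at rest; the enclosure and the modem stand within 6 mm of where they stood, the spare drive and the screwdriver lie within 20 mm of where they lay (all of step 2 and linear speed of sleeve below 0.005 m/s and distance of each of nas, modem from where it was at the start of the episode below 0.006 m and angle between modem's own z axis and vertical below 0.05 rad and distance of each of drive, driver from where it was at the start of the episode below 0.02 m); the robot touches nothing.
It fails at once if the button is forced against the edge of a hole with more than 20 N (contact force between sleeve and button above 20 N).
It fails at once if the enclosure or the modem is shoved (distance of any of nas, modem from where it was at the start of the episode above 0.01 m).
It also fails if it takes over 42 s, if anything falls off the work surface, if the arm or the gripper's body presses on something with over 40 N, if the wrist force passes 120 N, or if a joint passes its speed limit or range.

## Working session

There is one attempt and no reset: what is moved stays moved. The work goes in short steps, Python scripts to look and compute and a tool call to move; the robot and the scene stay as the last step left them, time stands still between calls to the robot, and variables do not carry over. Pictures are saved under pics/ and viewed, at most 10 in all, crops included, and the job is handed in when it is done.

Besides the shell and the picture viewer there is one more tool, called after ">>>" by a JSON object that holds its "op" and its "data", one argument or row to a line. play_rows: Moves the arm, as the interface text tells. Its arguments: {"type":"object","properties":{"plan":{"type":"array","items":{"type":"number"}},"squeeze":{"type":"number"}},"required":["plan"]}

```bash
mkdir -p pics; python3 - <<'E'
from workcell import status, viewer, manip
import cv2,numpy as np
o=status.get_obs();print(o)
print(manip.tip_extent)
for n in("side","top","wrist"):
    print(n,viewer.camera_model(n)); cv2.imwrite(f"pics/{n}0.png",viewer.camera(n)[:,:,::-1])
E
```

```text
{'clock': 0.0, 'joint_pos': array([ 1.17439349,  0.33286496, -0.06472665,  1.46096494,  0.0215975 ,
        1.34991597, -0.08851588]), 'joint_velocities': array([-0.0007387 ,  0.00215556, -0.00083922, -0.00050517,  0.00023595,
       -0.00012124,  0.00013236]), 'tau': array([ 4.42467708e-04, -6.25445580e+01,  4.89390583e-02, -3.91602373e+01,
        1.60836393e-02,  9.87326028e-03, -2.26171397e-05]), 'position': array([ 0.22809828, -0.58149046,  0.24450904]), 'ee_rot': array([ 9.82581643e-01,  1.85829987e-01, -1.64011696e-04, -7.10102147e-04]), 'ft_force': array([-0.26431127, -0.67693522,  0.90302758]), 'torque': array([-0.01453572, -0.04199036, -0.00560418]), 'grasp_force': 0.0, 'grip_width': 1.00117520281102}
0.014
side {'fx': 519.733424448295, 'fy': 519.733424448295, 'cx': 320.5465494610088, 'cy': 236.7449066642291, 'R': array([[ 0.96747278,  0.25297144,  0.00136484],
       [ 0.24284065, -0.92718941, -0.2852161 ],
       [-0.07088606,  0.27627025, -0.95846227]]), 't': array([-0.46536981, -0.11934578,  1.26360964])}
top {'fx': 507.0771940858528, 'fy': 507.0771940858528, 'cx': 319.1473129736581, 'cy': 235.4633026472243, 'R': array([[ 0.01395122, -0.99987188, -0.0078476 ],
       [-0.99343951, -0.0129697 , -0.11362099],
       [ 0.11350465,  0.00938126, -0.99349317]]), 't': array([-0.00840007,  0.46821653,  1.14365078])}
wrist {'fx': 360.6169568088044, 'fy': 360.6169568088044, 'cx': 326.08447031682647, 'cy': 242.22350929851711, 'R': array([[ 0.36595047, -0.93063254, -0.00182657],
       [-0.89004885, -0.35056379,  0.29140705],
       [-0.27183321, -0.10501481, -0.9565974 ]]), 't': array([-0.62357299, -0.0391511 ,  0.37986285])}
```

View pics/side0.png

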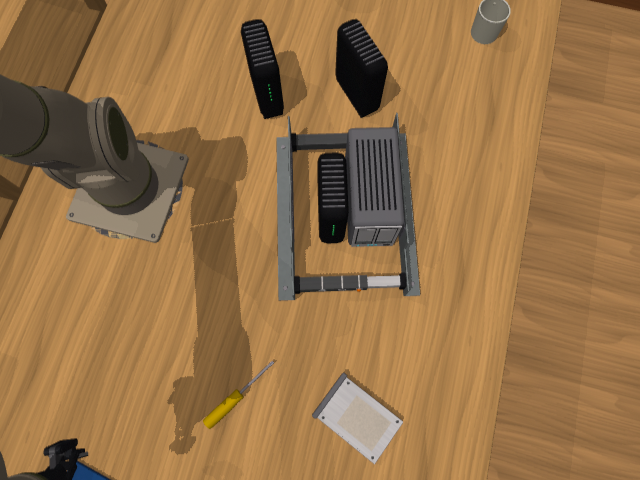

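View pics/top0.png

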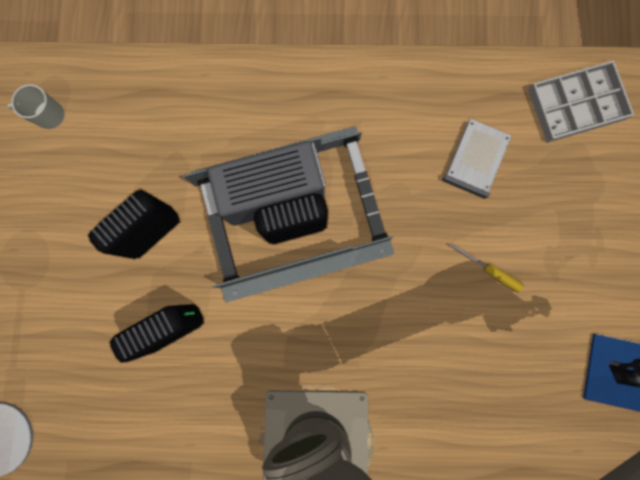

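```bash
python3 - <<'E'
import cv2,numpy as np
a=cv2.imread("pics/side0.png")[262:307,270:430]; b=cv2.imread("pics/top0.png")[120:260,335:405]
a=cv2.resize(a,None,fx=5,fy=5,interpolation=cv2.INTER_CUBIC)
b=cv2.resize(cv2.rotate(b,cv2.ROTATE_90_CLOCKWISE),None,fx=5,fy=5,interpolation=cv2.INTER_CUBIC)
c=np.zeros((600,800,3),np.uint8); c[:225]=a; c[230:580,:700]=b
cv2.imwrite("pics/crop0.png",c)
E
```

```text
(no output)
```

View pics/crop0.png

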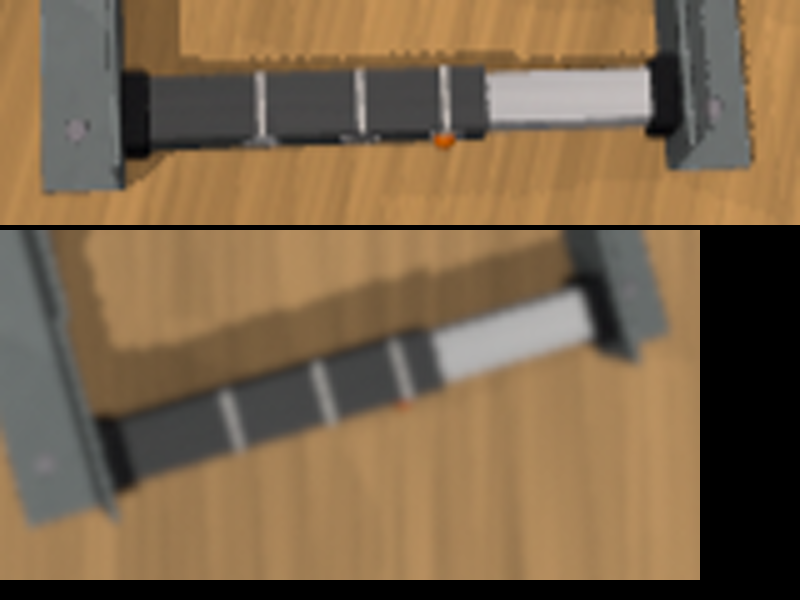

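The side picture shows the cradle with its front bar at (300–400, 283), and the orange button at about (359, 290). In the top picture the bar runs from (352, 145) to (378, 235).

Look-alikes for the modem in the top picture:
- (290, 217), in the cradle and farthest right, so this is the one.
- (157, 330) and (135, 223), which are decoys.

The crop confirms the button sits at the white line nearest the bright tube. The sleeve closes away from the robot.

```bash
cat >h.py <<'E'
import numpy as np,cv2
from workcell import status, viewer, manip
def P(n):
    m=viewer.camera_model(n);K=np.array([[m['fx'],0,m['cx']],[0,m['fy'],m['cy']],[0,0,1]])
    return K@np.c_[m['R'],m['t']]
def tri(p1,a,p2,b):
    X=cv2.triangulatePoints(p1,p2,np.array(a,float).reshape(2,1),np.array(b,float).reshape(2,1));return (X[:3]/X[3])[:,0]
def onz(p,a,z):
    H=np.c_[p[:,0],p[:,1],p[:,2]*z+p[:,3]];x=np.linalg.solve(H,[a[0],a[1],1]);return x[:2]/x[2]
E
python3 - <<'E'
from h import *
s=lambda x,y:(270+x/5-.4,262+y/5-.4); t=lambda x,y:(335+y/5-.4,120+139-x/5+.4)
ps,pt=P('side'),P('top')
S=[((443,67),(446,131)),((361,68),(363,131)),((260,73),(263,136))]
T=[((393,112),(410,168)),((313,133),(332,194)),((221,161),(240,220))]
for a,b in zip(S,T):
    for i in(0,1): print(tri(ps,s(*a[i]),pt,t(*b[i])).round(4), onz(ps,s(*a[i]),.069).round(4),onz(pt,t(*b[i]),.069).round(4))
print('btn',onz(ps,s(444,141),.055),onz(pt,t(401,177),.055))
print('end',onz(ps,s(487,98),.069),onz(pt,t(437,130),.069)) 
E
```

```text
[ 0.5882 -0.0859  0.0697] [ 0.5881 -0.0858] [ 0.5884 -0.0859]
[ 0.5966 -0.1118  0.0656] [ 0.596  -0.1129] [ 0.5965 -0.1111]
[ 0.553  -0.0952  0.0668] [ 0.5537 -0.0953] [ 0.5519 -0.0955]
[ 0.561  -0.1225  0.0703] [ 0.5612 -0.122 ] [ 0.5609 -0.1228]
[ 0.5112 -0.1082  0.0662] [ 0.5117 -0.1085] [ 0.5104 -0.1082]
[ 0.5198 -0.1347  0.0666] [ 0.5199 -0.1351] [ 0.5193 -0.1345]
btn [ 0.59649094 -0.11458534] [ 0.59559664 -0.1164196 ]
end [ 0.60980506 -0.09430623] [ 0.60867875 -0.09392511]
```

>>> {"op": "play_rows", "data": {
  "plan": [0,0,1,0.04,-0.025,0,0.8,0,0,2,0.09,-0.055,0.005,0.8,0,0,3,0.14,-0.086,0.01,0.8,0,0,4,0.19,-0.117,0.015,0.8,0,0,4.9,0.24,-0.148,0.02,0.8,0,0,4.9,0.29,-0.179,0.025,0.8,0,0,4.9,0.34,-0.21,0.03,0.8,0,0,4.9,0.39,-0.24,0.035,0.8,0,0,4.9,0.44,-0.27,0.04,0.8,0,0,4.9,0.48,-0.295,0.043,0.8,0,0,4.9,0.505,-0.31,0.045,0.8,0,0,4.9,0.515,-0.3165,0.045,0.8,0,0,4.9,0.515,-0.3165,0.045,0.8,0,0,4.9,0.515,-0.3165,0.045,0.8],
  "squeeze": 30
}}

```text
clock: 1.9
position: [0.5915, -0.1009, 0.2004]
ee_rot: [0.99, 0.143, -0.0, 0.0]
ft_force: [0.5, 0.7, 0.3]
grip_width: 0.799
grasp_force: 0.0
```

```bash
python3 - <<'E'
from h import *
o=status.get_obs();print(o['clock'],o['position'],o['ee_rot'],o['ft_force'])
np.save('Pw.npy',P('wrist'));cv2.imwrite("pics/w1.png",viewer.camera('wrist')[:,:,::-1])
E
```

```text
1.9 [ 0.59151449 -0.10091011  0.20038123] [ 9.89776388e-01  1.42627130e-01 -1.78253762e-04  4.14281785e-04] [0.46477358 0.7360851  0.26122601]
```

View pics/w1.png

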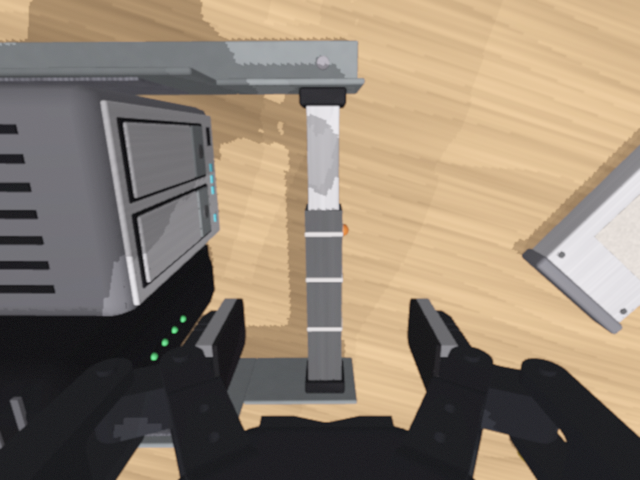

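The wrist view shows the bar upright in the image, with lines at v = 234, 280 and 328 and the button at (345, 230). I'll refine the grasp position from it.

```bash
python3 - <<'E'
from h import *
g=cv2.cvtColor(cv2.imread('pics/w1.png'),6).astype(float);pw=np.load('Pw.npy')
for v in(215,225,245,260,270,290,310,320,340,350):
    r=np.mean(g[v-1:v+2],0);d=np.diff(r); i=295+np.argmin(d[295:318]);j=332+np.argmax(d[332:352])
    print(v,i,j,onz(pw,((i+j+1)/2,v),.069).round(4))
c=g[220:345,312:336].mean(1)
for lo,hi in((225,245),(270,290),(318,338)):
    w=c[lo-220:hi-220];w=np.clip(w-np.median(w)-15,0,None);v=(w*np.arange(lo,hi)).sum()/w.sum();X=onz(pw,(324.,v),.069);print(v,X.round(4))
b=cv2.imread('pics/w1.png').astype(int);m=(b[:,:,2]-b[:,:,0]>120)&(np.indices(g.shape)[1]>338)&(np.indices(g.shape)[1]<355);m[:215]=0;m[:,:338]=0;m[245:]=0
y,x=np.nonzero(m);print('btn',x.mean(),y.mean(),onz(pw,(x.mean(),y.mean()),.055))
# height of the middle line from side+wrist
print('h',tri(P('side'),(270+444.5/5-.4,262+99/5-.4),pw,(324.5,234.3)), tri(P('side'),(270+362/5-.4,262+99.5/5-.4),pw,(324,280)))
E
```

```text
215 304 341 [ 0.6054 -0.0938]
225 304 346 [ 0.5986 -0.0978]
245 305 341 [ 0.5832 -0.1007]
260 305 341 [ 0.5717 -0.1041]
270 305 341 [ 0.5638 -0.1064]
290 306 341 [ 0.5478 -0.1115]
310 306 340 [ 0.5309 -0.116 ]
320 306 340 [ 0.5223 -0.1186]
340 307 340 [ 0.5047 -0.1241]
350 307 344 [ 0.4961 -0.1284]
233.96023301718742 [ 0.5917 -0.0986]
279.49026529738984 [ 0.5563 -0.109 ]
328.8423766553381 [ 0.5147 -0.1212]
btn 345.25 229.71875 [ 0.5959549  -0.11473161]
h [ 0.59191303 -0.09932639  0.06927871] [ 0.55736244 -0.10912426  0.07183684]
```

>>> {"op": "play_rows", "data": {
  "plan": [0,0,-0.3,0,0,0.03,0.8,0,0,-0.3,0,0,0.065,0.8,0,0,-0.3,0,0,0.1,0.8,0,0,-0.3,0,0,0.13,0.8,0,0,-0.3,0,0,0.145,0.7,0,0,-0.3,0,0,0.15,0.6,0,0,-0.3,0,0,0.15,0.55,0,0,-0.3,0,0,0.15,0.55]
}}

```text
clock: 2.95
position: [0.5928, -0.0993, 0.0515]
ee_rot: [0.989, 0.146, 0.001, 0.0]
ft_force: [0.3, -0.5, 0.6]
grip_width: 0.55
grasp_force: 0.0
```

>>> {"op": "play_rows", "data": {
  "plan": [0,0,0,-0.0005,-0.001,0.001,0.5,0,0,0,-0.0005,-0.001,0.001,0.42,0,0,0,-0.0005,-0.001,0.001,0.36,0,0,0,-0.0005,-0.001,0.001,0.3,0,0,0,-0.0005,-0.001,0.001,0.2,0,0,0,-0.0005,-0.001,0.001,0.2,0,0,0,-0.0005,-0.001,0.001,0.2,0,0,0,-0.0005,-0.001,0.001,0.2],
  "squeeze": 40
}}

```text
clock: 3.95
position: [0.5918, -0.0988, 0.05]
ee_rot: [0.989, 0.146, 0.001, 0.0]
ft_force: [1.4, -3.4, 5.6]
grip_width: 0.32
grasp_force: 40.9
```

>>> {"op": "play_rows", "data": {
  "plan": [0,0,0,0.001,0,0,0.2,0,0,0,0.002,0,0,0.2,0,0,0,0.003,0,0,0.2,0,0,0,0.004,0,0,0.2]
}}

```text
clock: 4.45
position: [0.5949, -0.0979, 0.0499]
ee_rot: [0.989, 0.146, -0.0, 0.0]
ft_force: [-5.6, -3.3, 10.3]
grip_width: 0.325
grasp_force: 41.4
```

>>> {"op": "play_rows", "data": {
  "plan": [0,0,0,0.001,0,0,0.2,0,0,0,0.002,0,0,0.2,0,0,0,0.003,0,0,0.2,0,0,0,0.004,0,0,0.2]
}}

```text
clock: 4.95
position: [0.5983, -0.0969, 0.0499]
ee_rot: [0.989, 0.146, -0.001, 0.0]
ft_force: [-4.7, -3.9, 8.7]
grip_width: 0.322
grasp_force: 40.9
```

>>> {"op": "play_rows", "data": {
  "plan": [0,0,0,0.0015,0,0,0.2,0,0,0,0.003,0,0,0.2,0,0,0,0.0045,0,0,0.2,0,0,0,0.006,0,0,0.2,0,0,0,0.008,0,0,0.2,0,0,0,0.01,0,0,0.2,0,0,0,0.012,0,0,0.2,0,0,0,0.014,0,0,0.2,0,0,0,0.016,0,0,0.2,0,0,0,0.018,0,0,0.2,0,0,0,0.019,0,0,0.2,0,0,0,0.02,0,0,0.2]
}}

```text
clock: 6.45
position: [0.618, -0.091, 0.0499]
ee_rot: [0.989, 0.146, -0.0, 0.0]
ft_force: [-4.0, -3.2, 8.3]
grip_width: 0.321
grasp_force: 40.7
```

```bash
python3 - <<'E'
from h import *
a=viewer.camera('side')[262:307,270:430,::-1];w=viewer.camera('wrist')[:,:,::-1]
c=np.zeros((600,800,3),np.uint8);c[:225]=cv2.resize(a,None,fx=5,fy=5,interpolation=2);c[230:590,:480]=cv2.resize(w,(480,360))
cv2.imwrite('pics/c2.png',c);print(status.get_obs()['position'],status.get_obs()['ft_force'])
E
```

```text
[ 0.61818815 -0.09088154  0.04995692] [-2.35352373 -3.06948229  8.11394625]
```

View pics/c2.png

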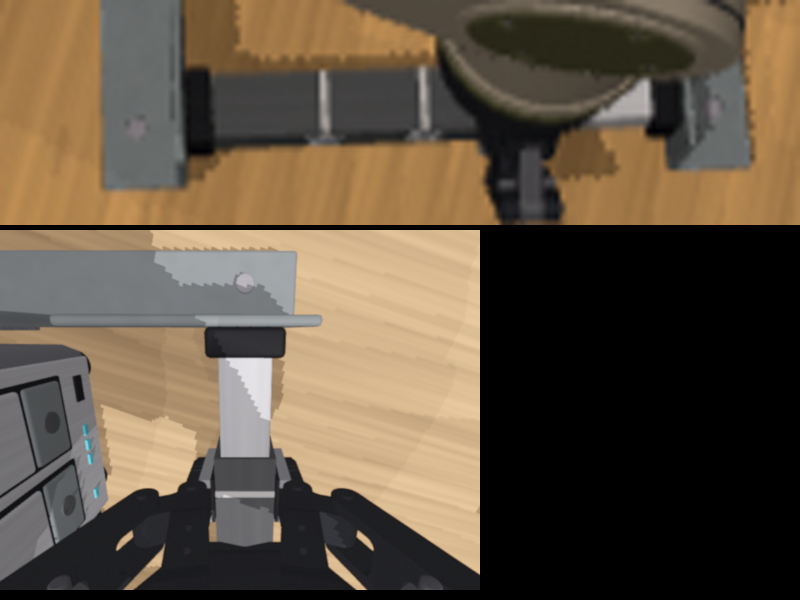

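>>> {"op": "play_rows", "data": {
  "plan": [0,0,0,0.001,0,0,0.2,0,0,0,0.002,0,0,0.2,0,0,0,0.003,0,0,0.2,0,0,0,0.004,0,0,0.2,0,0,0,0.005,0,0,0.2,0,0,0,0.006,0,0,0.2,0,0,0,0.007,0,0,0.2,0,0,0,0.0075,0,0,0.2]
}}

```text
clock: 7.55
position: [0.6256, -0.0887, 0.05]
ee_rot: [0.989, 0.146, 0.0, 0.0]
ft_force: [-1.7, -3.3, 6.6]
grip_width: 0.319
grasp_force: 40.5
```

>>> {"op": "play_rows", "data": {
  "plan": [0,0,0,0.0005,0,0,0.2,0,0,0,0.001,0,0,0.2]
}}

```text
clock: 7.8
position: [0.6264, -0.0884, 0.05]
ee_rot: [0.989, 0.146, 0.0, 0.0]
ft_force: [-1.6, -3.2, 6.9]
grip_width: 0.326
grasp_force: 40.5
```

```bash
cat >>h.py <<'E'
def org():
    a=viewer.camera('side')[262:307,270:430].astype(int);m=(a[:,:,0]-a[:,:,2]>110)&(a[:,:,0]>1.6*a[:,:,1])
    y,x=np.nonzero(m);o=status.get_obs();p=o['position'];f=o['ft_force'];u=np.array([.957,.289])
    print(len(x),x.mean()+270 if len(x) else '',y.mean()+262 if len(x) else '','travel',(p[:2]-[.5918,-.0988])@u,'F',f[:2]@u,o['clock'])
E
python3 - <<'E'
from h import *
org()
a=cv2.imread('pics/side0.png')[262:307,270:430].astype(int);print(((a[:,:,2]-a[:,:,0]>110)&(a[:,:,2]>1.6*a[:,:,1])).sum())
E
```

```text
9 358.44444444444446 289.6666666666667 travel 0.03622996766907271 F -2.958085485053497 7.85
10
```

>>> {"op": "play_rows", "data": {
  "plan": [0,0,0,0.0005,0,0,0.2,0,0,0,0.0005,0,0,0.2]
}}

```text
clock: 8.1
position: [0.627, -0.0883, 0.05]
ee_rot: [0.989, 0.146, 0.0, 0.0]
ft_force: [-1.2, -3.5, 7.1]
grip_width: 0.323
grasp_force: 40.5
```

```bash
python3 -c "
from h import *
org()"
```

```text
9 358.44444444444446 289.6666666666667 travel 0.036703425052772035 F -2.949648301661008 8.15
```

The orange tip shows again (9 px at (358, 290), against 10 px at the start), so the button has clicked out. Next is the light tug back.

>>> {"op": "play_rows", "data": {
  "plan": [0,0,0,-0.0005,0,0,0.2,0,0,0,-0.001,0,0,0.2,0,0,0,-0.0015,0,0,0.2,0,0,0,-0.002,0,0,0.2]
}}

```text
clock: 8.65
position: [0.6257, -0.0886, 0.05]
ee_rot: [0.989, 0.146, 0.001, 0.0]
ft_force: [4.6, -2.1, 5.2]
grip_width: 0.318
grasp_force: 40.2
```

>>> {"op": "play_rows", "data": {
  "plan": [0,0,0,-0.0005,0,0,0.2,0,0,0,-0.001,0,0,0.2]
}}

```text
clock: 8.9
position: [0.625, -0.0888, 0.05]
ee_rot: [0.989, 0.146, 0.001, 0.0]
ft_force: [5.1, -3.1, 4.5]
grip_width: 0.32
grasp_force: 40.1
```

>>> {"op": "play_rows", "data": {
  "plan": [0,0,0,-0.0005,0,0,0.2,0,0,0,-0.001,0,0,0.2]
}}

```text
clock: 9.15
position: [0.6241, -0.0891, 0.05]
ee_rot: [0.989, 0.146, 0.001, 0.0]
ft_force: [6.2, -3.2, 2.9]
grip_width: 0.323
grasp_force: 40.0
```

>>> {"op": "play_rows", "data": {
  "plan": [0,0,0,-0.0005,0,0,0.2]
}}

```text
clock: 9.28
position: [0.6239, -0.0892, 0.05]
ee_rot: [0.989, 0.146, 0.002, 0.0]
ft_force: [7.4, -2.2, 1.8]
grip_width: 0.324
grasp_force: 39.9
```

>>> {"op": "play_rows", "data": {
  "plan": [0,0,0,-0.0005,0,0,0.2]
}}

```text
clock: 9.4
position: [0.6236, -0.0893, 0.05]
ee_rot: [0.989, 0.146, 0.002, 0.0]
ft_force: [9.1, -3.1, 0.3]
grip_width: 0.324
grasp_force: 39.7
```

>>> {"op": "play_rows", "data": {
  "plan": [0,0,0,-0.0005,0,0,0.2]
}}

```text
clock: 9.52
position: [0.6234, -0.0893, 0.05]
ee_rot: [0.989, 0.146, 0.002, 0.0]
ft_force: [10.9, -2.9, -0.4]
grip_width: 0.32
grasp_force: 39.6
```

>>> {"op": "play_rows", "data": {
  "plan": [0,0,0,-0.0005,0,0,0.2]
}}

```text
clock: 9.65
position: [0.6231, -0.0894, 0.05]
ee_rot: [0.989, 0.146, 0.002, 0.0]
ft_force: [11.5, -2.9, -1.8]
grip_width: 0.323
grasp_force: 39.5
```

>>> {"op": "play_rows", "data": {
  "plan": [0,0,0,-0.0005,0,0,0.2,0,0,0,-0.0005,0,0,0.2]
}}

```text
clock: 9.9
position: [0.6228, -0.0895, 0.05]
ee_rot: [0.989, 0.146, 0.003, 0.0]
ft_force: [13.3, -2.5, -0.7]
grip_width: 0.322
grasp_force: 39.5
```

```bash
python3 -c "
from h import *
org()"
```

```text
9 357.55555555555554 289.6666666666667 travel 0.03242804611289123 F 10.473962458474167 9.95
```

The tug held at about 12 N total, roughly 8 N of it on the button, and the button is still out. I'll relax the pull, then release.

>>> {"op": "play_rows", "data": {
  "plan": [0,0,0,0.0005,0,0,0.2,0,0,0,0.001,0,0,0.2,0,0,0,0.0015,0,0,0.2,0,0,0,0.002,0,0,0.2,0,0,0,0.0025,0,0,0.2,0,0,0,0.0025,0,0,0.2],
  "squeeze": 20
}}

```text
clock: 10.7
position: [0.6238, -0.0892, 0.05]
ee_rot: [0.989, 0.146, 0.001, 0.0]
ft_force: [3.6, -3.6, 5.3]
grip_width: 0.322
grasp_force: 40.5
```

>>> {"op": "play_rows", "data": {
  "plan": [0,0,0,0,0,0,0.4,0,0,0,0,0,0,0.55,0,0,0,0,0,0,0.7,0,0,0,0,0,0,0.7,0,0,0,0,0,-0.02,0.7,0,0,0,0,0,-0.05,0.7,0,0,0,0,0,-0.09,0.7,0,0,0,0,0,-0.13,0.7,0,0,0,-0.01,0.02,-0.17,0.7,0,0,0,-0.03,0.06,-0.2,0.7,0,0,0,-0.05,0.11,-0.2,0.7,0,0,0,-0.07,0.16,-0.2,0.7,0,0,0,-0.08,0.19,-0.2,0.7,0,0,0,-0.08,0.2,-0.2,0.7,0,0,0,-0.08,0.2,-0.2,0.7]
}}

```text
clock: 12.58
position: [0.6046, -0.3026, 0.25]
ee_rot: [0.989, 0.146, 0.0, -0.0]
ft_force: [0.1, 1.4, -0.6]
grip_width: 0.699
grasp_force: 0.0
```

```bash
python3 - <<'E'
from h import *
org();a=viewer.camera('side')[:,:,::-1]
c=np.zeros((600,800,3),np.uint8);c[:225]=cv2.resize(a[262:307,270:430],None,fx=5,fy=5,interpolation=2);c[230:590,:480]=cv2.resize(a,(480,360));cv2.imwrite('pics/c3.png',c)
d=np.abs(a.astype(int)-cv2.imread('pics/side0.png')).max(2)
for n,(x0,y0,x1,y1) in dict(mod=(316,150,347,245),nas=(347,128,404,247)).items(): print(n,(d[y0:y1,x0:x1]>40).mean())
E
```

```text
9 357.55555555555554 289.6666666666667 travel -0.046119959378589204 F 0.6668862022996289 12.625
mod 0.08964346349745331
nas 0.004570249152292496
```

View pics/c3.png

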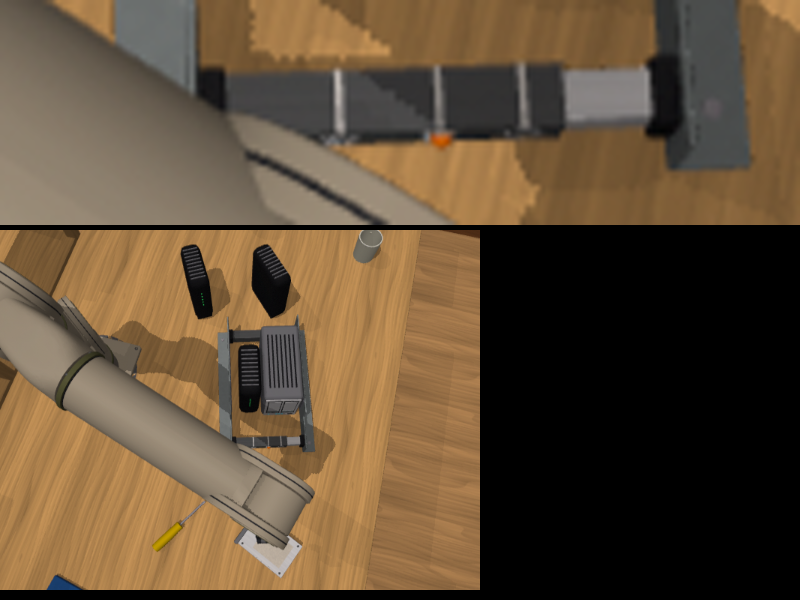

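The button stands out at the second line (442, 140), and the modem, enclosure, drive and screwdriver are where they were.

```bash
python3 -c "
from workcell import manip
print(manip.hand_in())"
```

```text
the job is handed in; nothing more can be done
None
```

I closed the cradle by one hole (about 37 mm by line spacing): the button clicked out and held a light tug of roughly 8 N, the sleeve is released, nothing else looks disturbed, and the job was handed in at about 12.6 s, with no verdict returned.

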